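Fish the parts basket out of the ultrasonic cleaner with the hook rod

ROBOT

A 7-joint arm with a two-finger parallel gripper is mounted at the origin on a cart in front of the work surface, level with it; the furniture and walls round the work are solid. World frame = base frame: x ahead of the robot, y to its left, z up, the work surface at z = 0. Lengths are in m, angles in rad, forces in N, time in s.
With the tool pointing down it reaches from about 0.425 to 0.925 m from the base axis. Payload 6.8 kg.
Tool frame: the origin (TCP) lies on the mounting face of the last link; the fingertips stand 173 mm ahead of it and the grasp point (between the pads) lies 155 mm ahead of it (grip_point_offset is the distance from the TCP to the grasp point, in m); x points along the fingers, z is the direction in which the jaws open and shut, and the axes are right-handed (so a half turn about x gives the same grasp; the last joint's range is limited). The gripper opens to 85 mm and grips with 20 to 120 N. Pads are 22 mm wide; open, the fingers measure 114 mm over their backs; the gripper's body (76 mm by 85 mm) begins 54 mm behind the grasp point. The pads swing forward as they close: fully open they stand 13 mm farther back than shut.
Start: joints at [-1.319, 0.477, 0.022, 1.555, -0.011, 1.109, -0.083], TCP at [0.238, 0.632, 0.405] pointing down, gripper open.
Joint ranges: [-2.96, 2.96], [-0.34, 2.1], [-1.41, 1.46], [0.24, 2.44], [-1.37, 4.51], [0.17, 1.92], [-2.96, 2.96]. Speed limits (rad/s): [2.39, 2.39, 3.14, 3.14, 3.14, 3.14, 3.14].

INTERFACE

Orientations are given as a rotation vector (axis times angle).
In Python, from bench import * gives the robot as it stands. The module is installed in compiled form; this text tells all that it offers.
- The arm moves only by the tool servo_tool, never from a script. Its argument "motion" is a list of rows, each a list of 5 numbers: the shift along the tool's x, y, z in m, then the turn about the tool's x in degrees, then the gripper command: -1 is fully open, 1 is shut, values between are in proportion. In form: [[dx, dy, dz, turn, fingers], ...]. A call has 1 to 8 rows; each row is the pose to reach, as a shift and turn from the pose measured when the call began, along the tool's axes at that moment; what a row does not reach only later rows make up. A row lasts 1/10 s, in which the tool goes at most 50 mm and 8.59 degrees, less where a joint would pass 70% of its speed; a pose out of reach is approached as far as the arm can. A call with a gripper value outside its range is refused whole. The fingers move at their own pace and stop on an object; "force" is the grip in N (left out, the last holds). Time passes only in rows, so rows that repeat a pose let the fingers close. It gives the time, the measured TCP pose, the force and the opening at its end, in the units of the state.
- get_obs(): the state, without advancing time (a new reading comes with each control period).
- grab_frame(name): name is "scene" or "top" or "wrist"; returns the picture (480x640x3 uint8, red, green, blue); there is no depth.
- camera_params(name): a dict with "mtx" (3x3 intrinsics, pixels), "world_to_cam" (4x4, takes a point from world to camera coordinates); the wrist camera has in their place "T_tool_cam" (4x4, takes a point from camera to tool coordinates, whose origin is the TCP and whose axes are the tool frame's). Camera axes: x right, y down, z forward; pixel columns grow to the right and rows downward; lengths in m; the calibration is good to about 2 mm. A picture is of the moment at which its call begins: read the wrist's pose just before it. camera_params takes no time and is no camera call.
- hand_in(): hands the job in, once; it reports no verdict.
The state is a dict: "clock": time; "joints": joint angles; "qvel": joint speeds; "tau": joint torques, N m; "tcp_pos": TCP position; "orientation": TCP orientation; "contact_force": force on the tool from outside, world axes, zero at the start; "moment": the same for the moment, N m; "grip_width": finger opening in m.
Only numpy, scipy, OpenCV 4.12 (cv2) and the standard library are available. Lean on these libraries where they do the work, as an engineer would, in place of code of your own. Each camera call takes 0.05 s, during which the arm holds its last target. There are 200 camera calls.

TASK

The ultrasonic cleaner's cycle is over and its well drained: take the hook rod from its stand, feel for the basket's stiff bail down in the narrow well without forcing it, and lift the basket off its hangers and out, never dropping it and touching it only with the rod. Set it down gently, flat and upright, about the middle of the drip tray, and unhook it. Then stand the rod back in the slot of its stand as it was, leaving the vials and the small beaker alone.

Things in the scene. Friction and masses are not known exactly. Their poses are not given: they have to be found in the camera images.
- well_mouth (a point): Centre of the ultrasonic cleaner's mouth, level with its steel deck, 132 mm above the worktop. The cleaner is fixed: a white box 92 (x) by 168 (y) by 132 mm high, front with knob to -x. Its open well is 64 (x) by 140 mm (y), its floor 120 mm below this point; no gripper fits in. Above the basket's body the well is free but for the hangers, the end loops and the bail.
- hanger (a point): Middle between the well's two hanger hooks, 47 mm below the mouth, axes as the cleaner's. Each hook is fixed at the middle of a short end wall, 9 mm wide (x), and stands inwards to y = +-54 mm; its ledge is 2 mm below this point, its upturned lip ends 5.5 mm above it. The basket hangs with its end bars on the two ledges, kept lengthwise by the lips (1 mm play); bars must rise 8 mm to come free.
- basket_mid (a point): Centre of the wire basket's body, 10 mm above its underside. Body 42 (x) by 66 (y) by 20 mm high, 0.6 kg (+-20 %). At each end a loop, legs at x = +-16 mm, rises to a bar along x at y = +-60 mm, 53 mm above this point: by these it hangs, axes along the cleaner's, 10 mm off the floor. Lifted by a leaning bail one end rises first (up to 0.4 rad, crown eases 5 mm inwards); then lift straight up.
- bail_pivot (a point): Middle of the bail's pivot line on the basket, 4 mm above basket_mid. The bail is a U of 4 mm steel wire that swings about x; its straight crown runs along x, 50 mm from the pivot. It leans to +y or -y by up to 0.35 rad (crown 17 mm off centre, 47 mm up); the lean is unmeasured. Stiff pivots: it stays put (creeps a bit when hung); pushing it over takes 24 N and bends it (15 N is too much).
- rod_grip (a point): Centre of the hook rod's black handle, 18 (x) by 26 (y) by 48 mm high; mass 0.14 kg. The rod's z runs up the stem, its x is the way the hook's toe points. It starts upright in its stand: the handle's underside, 24 mm below this point, rests on the top plate; stem and hook hang down through the slot. Pinch it across x, then side loads on the hook press against a pad.
- rod_hook (a point): Seat of the hook: top of the toe, half-way between stem and lip, 105.5 mm below the handle's centre and 5.5 mm to the rod's +x of the stem axis. Stem and toe are 5 mm round steel (toe underside 5 mm below the seat). At the toe's end a 4 mm lip rises 7 mm above the seat; it ends 7.5 mm to +x of the seat. Gap between stem and lip 6.5 mm.
- stand_slot (a point): The stem's place in the stand, on the upper face of its top plate, 100 mm above the worktop; x is the way the toe points. The stand is a fixed aluminium bridge 66 (x) by 60 mm (y), 91 mm over its feet, open at front and back. The slot is 23 (x) by 11 mm (y), its middle 5.5 mm to +x of this point. Home: stem on this point, handle's underside on the plate, handle centre 24 mm above this point.
- tray_mid (a point): Centre of the upper face of the steel drip tray's floor, 3 mm above the worktop. The tray is fixed: inside 109 (x) by 180 mm (y), rim 14.5 mm high. A basket standing flat in it has its centre 10 mm above this point.
- vial_clear_mid (a point): Middle of a small clear vial with black cap, 22 mm across, 52 mm high, a bystander.
- vial_amber_mid (a point): Middle of a small brown vial with white cap, 22 mm across, 52 mm high, a bystander.
- beaker_small_mid (a point): Middle of a small glass beaker, 61 mm across, 70 mm high, a bystander.

How it is judged:
On the way, in this order (a step that is already met when the one before it is completed fails the run):
1. the basket hangs on the rod, wholly above the mouth of the cleaner (z of basket_mid in the frame of well_mouth above 0.012 m and contact force between rod and basket above 2 N), for 0.2 s.
2. the basket stands flat in the drip tray, off the rod (z of basket_mid in the frame of tray_mid below 0.014 m and angle between basket_mid's own z axis and vertical below 0.06 rad and horizontal distance between basket_mid and tray_mid below 0.06 m and contact force between rod and basket below 0.1 N), for 0.2 s.
At the end, for the whole second after the job is handed in: The basket is at rest, flat (0.06 rad, 4 mm) on the tray floor, its centre within 60 mm of the tray's; the rod is at rest and upright (0.08 rad) in its stand, hook down through the slot, handle centre within 29 mm of the stand point and at most 27 mm above the plate (z of basket_mid in the frame of tray_mid between 0.006 and 0.014 m and angle between basket_mid's own z axis and vertical below 0.06 rad and horizontal distance between basket_mid and tray_mid below 0.06 m and linear speed of each of basket, rod below 0.02 m/s and distance between rod_grip and stand_slot below 0.029 m and z of rod_grip in the frame of stand_slot below 0.027 m and z of rod_hook in the frame of stand_slot below -0.075 m and angle between rod_grip's own z axis and vertical below 0.08 rad); the robot touches nothing.
It fails at once if the rod loads the basket (with its bail) or the cleaner with more than 15 N (contact force between rod and basket above 15 N or contact force between rod and cleaner above 15 N).
It fails at once if the basket drops towards the floor of the well, or tips by more than 0.75 rad so that parts fall out ((z of basket_mid in the frame of well_mouth below -0.105 m and horizontal distance between basket_mid and well_mouth below 0.06 m) or angle between basket_mid's own z axis and vertical above 0.75 rad).
It fails at once if the basket is banged against the cleaner or down on the tray with more than 60 N (contact force between basket and cleaner above 60 N or contact force between basket and tray above 60 N).
It fails at once if the gripper touches the basket (contact force between any of the fingers, the arm and basket above 0.5 N).
It fails at once if a bystander vial or beaker is shifted by more than 20 mm (distance of any of vial_clear_mid, vial_amber_mid, beaker_small_mid from where it was at the start of the episode above 0.02 m).
It also fails if it takes over 72 s, if anything falls off the work surface, if the arm or the gripper's body presses on something with over 40 N, if the wrist force passes 120 N, or if a joint passes its speed limit or range.

## Working session

There is one attempt and no reset: what is moved stays moved. The work goes in short steps, Python scripts to look and compute and a tool call to move; the robot and the scene stay as the last step left them, time stands still between calls to the robot, and variables do not carry over. Pictures are saved under pics/ and viewed, about 8 in all and at most 12, crops included, and the job is handed in when it is done.

Besides the shell and the picture viewer there is one more tool, called as name([rows], argument=value, ...), one row to a line, values as JSON. servo_tool: Moves the arm, as the interface text tells. Its arguments: {"type":"object","properties":{"motion":{"type":"array","items":{"type":"array","items":{"type":"number"}}},"force":{"type":"number"}},"required":["motion"]}

```bash
mkdir -p pics; cat > h.py <<'E'
from bench import *
import numpy as np, cv2
from scipy.spatial.transform import Rotation as R
def save(im,n): cv2.imwrite('pics/'+n,cv2.cvtColor(im,cv2.COLOR_RGB2BGR))
def cam(name):
    p=camera_params(name); K=np.array(p['mtx'])
    if 'world_to_cam' in p: return K,np.array(p['world_to_cam'])
    o=get_obs(); T=np.eye(4); T[:3,:3]=R.from_rotvec(o['orientation']).as_matrix(); T[:3,3]=o['tcp_pos']
    return K,np.linalg.inv(T@np.array(p['T_tool_cam']))
def ray(KM,uv):
    K,M=KM; Mi=np.linalg.inv(M); d=Mi[:3,:3]@np.linalg.inv(K)@[uv[0],uv[1],1]; return Mi[:3,3],d
def onz(KM,uv,z):
    c,d=ray(KM,uv); return c+d*(z-c[2])/d[2]
def proj(KM,p):
    K,M=KM; q=K@(M[:3,:3]@np.array(p)+M[:3,3]); return q[:2]/q[2]
def st():
    o=get_obs(); print(o['clock'],'p',np.round(o['tcp_pos'],4),'rv',np.round(o['orientation'],3),'F',np.round(o['contact_force'],2),'w',round(o['grip_width'],4)); print('j',np.round(o['joints'],3)); print(R.from_rotvec(o['orientation']).as_matrix().round(3))
E
python3 - <<'E'
from h import *
st()
for n in('scene','top'):
    save(grab_frame(n),n+'0.png'); K,M=cam(n); print(n,K.round(1).tolist(),np.linalg.inv(M).round(3).tolist())
E
```

```text
0.0 p [0.2376 0.6315 0.4038] rv [-0.941  1.36   0.939] F [-1.07 -0.26 -0.41] w 0.0856
j [-1.319  0.478  0.022  1.556 -0.012  1.109 -0.083]
[[-0.    -0.936  0.352]
 [-0.002  0.352  0.936]
 [-1.    -0.    -0.002]]
scene [[511.4, 0.0, 315.2], [0.0, 511.4, 238.9], [0.0, 0.0, 1.0]] [[0.836, -0.361, 0.414, 0.137], [-0.549, -0.539, 0.638, -0.787], [-0.007, -0.761, -0.649, 0.757], [0.0, 0.0, 0.0, 1.0]]
top [[531.5, 0.0, 312.9], [0.0, 531.5, 238.2], [0.0, 0.0, 1.0]] [[-0.016, -0.985, 0.169, 0.337], [-1.0, 0.014, -0.016, -0.126], [0.013, -0.169, -0.985, 1.156], [0.0, 0.0, 0.0, 1.0]]
```

View pics/scene0.png

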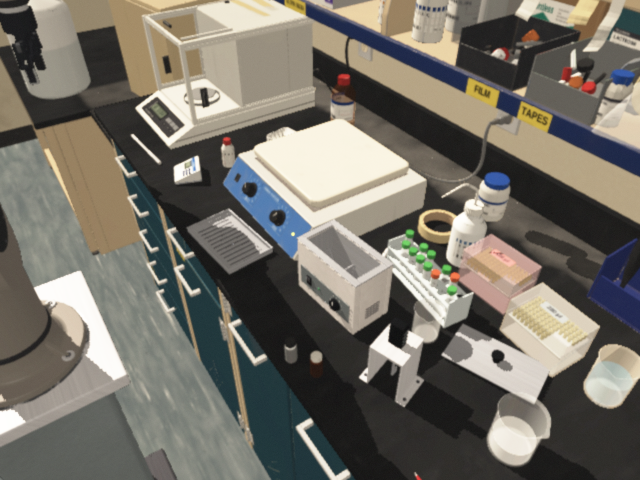

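View pics/top0.png

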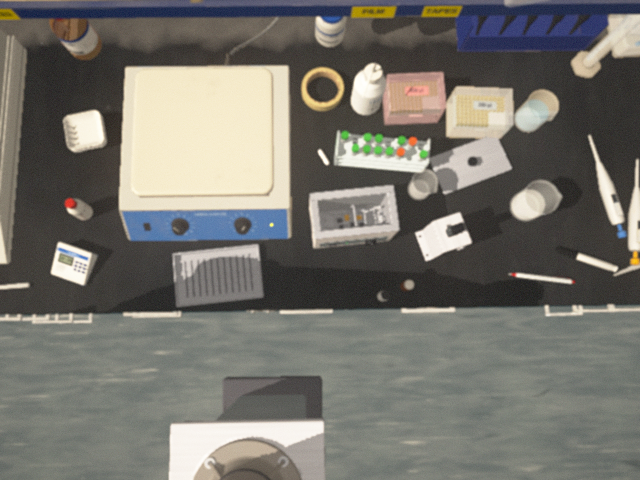

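```bash
python3 - <<'E'
from h import *
im=cv2.imread('pics/top0.png')
a=cv2.resize(im[175:275,300:480],None,fx=4.4,fy=4.4,interpolation=cv2.INTER_CUBIC)
cv2.imwrite('pics/c1.png',a)
KM=cam('top')
for n,uv,z in [('deck tl',(309,194),.132),('tr',(397,187),.132),('br',(398,240),.132),('bl',(311,247),.132),('handle',(456,226),.148),('tray',(218,272),.01),('vc',(383,294),.052),('va',(408,284),.052),('beak',(423,183),.07)]: print(n,onz(KM,uv,z).round(4))
E
```

```text
deck tl [ 0.602  -0.1356  0.132 ]
tr [ 0.6142 -0.3111  0.132 ]
br [ 0.5071 -0.3085  0.132 ]
bl [ 0.4957 -0.1379  0.132 ]
handle [ 0.5305 -0.4195  0.148 ]
tray [0.4627 0.0622 0.01  ]
vc [ 0.4073 -0.2867  0.052 ]
va [ 0.4273 -0.3396  0.052 ]
beak [ 0.639  -0.3778  0.07  ]
```

View pics/c1.png

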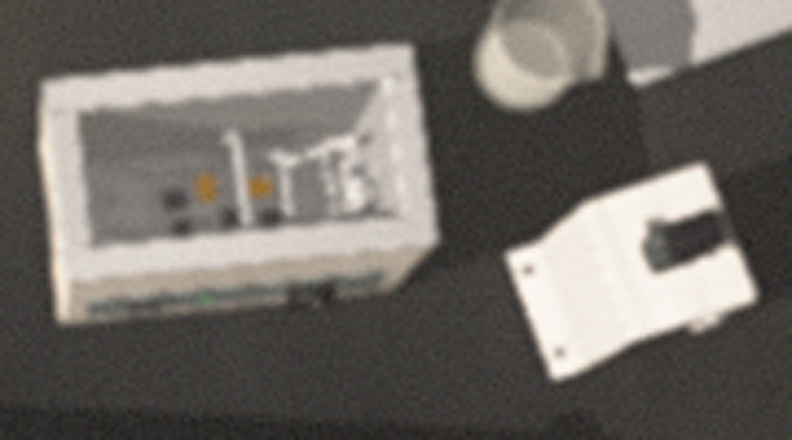

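servo_tool([
  [-0.006,-0.025,-0.035,6,-1],
  [-0.012,-0.05,-0.07,12,-1],
  [-0.018,-0.075,-0.105,18,-1],
  [-0.024,-0.1,-0.14,24,-1],
  [-0.03,-0.125,-0.175,30,-1],
  [-0.036,-0.15,-0.21,36,-1],
  [-0.042,-0.175,-0.245,42,-1],
  [-0.046,-0.203,-0.278,48,-1],
])

```text
clock: 0.9
tcp_pos: [0.3296, 0.2981, 0.4504]
orientation: [-0.291, 1.552, 0.289]
contact_force: [1.0, 0.5, 0.8]
grip_width: 0.0851
```

```bash
cat >> h.py <<'E'
def go(tgt,yaw=None):
    "tool-axis shift from here to world TCP target; yaw = wanted jaw-axis angle (deg)"
    o=get_obs(); Rm=R.from_rotvec(o['orientation']).as_matrix(); d=Rm.T@(np.array(tgt)-o['tcp_pos'])
    y=np.degrees(np.arctan2(Rm[1,2],Rm[0,2])); t=None if yaw is None else (y-yaw+90)%180-90
    print('shift',d.round(4),'len',np.linalg.norm(d).round(3),'yaw',y.round(2),'turn',t)
E
python3 - <<'E'
from h import *
st(); print(np.array(camera_params('wrist')['T_tool_cam']).round(3).tolist())
go([.48,-.05,.45]); go([.50,-.33,.45])
E
```

```text
0.9 p [0.3296 0.2981 0.4504] rv [-0.291  1.552  0.289] F [1.01 0.48 0.79] w 0.0851
j [-1.131  0.033  0.264  2.035 -0.009  1.077 -0.493]
[[-0.001 -0.361  0.933]
 [-0.001  0.933  0.361]
 [-1.    -0.001 -0.001]]
[[0.0, -0.283, 0.959, 0.031], [-0.001, -0.959, -0.283, 0.071], [1.0, -0.001, -0.0, 0.0], [0.0, 0.0, 0.0, 1.0]]
shift [ 0.0008 -0.3789  0.0145] len 0.379 yaw 21.17 turn None
shift [ 0.0012 -0.6472 -0.0679] len 0.651 yaw 21.17 turn None
```

servo_tool([
  [0,-0.047,0.002,0,-1],
  [0,-0.094,0.004,0,-1],
  [0,-0.141,0.006,0,-1],
  [0,-0.188,0.008,0,-1],
  [0,-0.236,0.01,0,-1],
  [0,-0.283,0.012,0,-1],
  [0,-0.33,0.013,0,-1],
  [0,-0.379,0.0145,0,-1],
])

```text
clock: 1.7
tcp_pos: [0.4801, -0.0518, 0.4508]
orientation: [-0.291, 1.552, 0.29]
contact_force: [-0.3, 0.4, -0.1]
grip_width: 0.0854
```

servo_tool([
  [-0.005,-0.045,-0.006,0,-1],
  [-0.01,-0.09,-0.012,0,-1],
  [-0.02,-0.135,-0.018,0,-1],
  [-0.02,-0.18,-0.024,0,-1],
  [-0.02,-0.225,-0.033,0,-1],
  [-0.02,-0.27,-0.042,0,-1],
  [-0.02,-0.27,-0.042,0,-1],
])

```text
clock: 2.4
tcp_pos: [0.5367, -0.3252, 0.4706]
orientation: [-0.288, 1.555, 0.28]
contact_force: [-0.1, 0.6, 0.2]
grip_width: 0.0853
```

```bash
python3 - <<'E'
from h import *
st(); KM=cam('wrist'); print(KM[0].round(1).tolist())
im=grab_frame('wrist'); save(im,'w1.png'); np.savez('w1.npz',K=KM[0],M=KM[1])
E
```

```text
2.4 p [ 0.5367 -0.3252  0.4706] rv [-0.288  1.555  0.28 ] F [-0.12  0.6   0.18] w 0.0853
j [-0.128  0.429  0.798  1.636 -0.318  1.213  1.099]
[[-0.002 -0.354  0.935]
 [-0.005  0.935  0.354]
 [-1.    -0.004 -0.004]]
[[409.5, 0.0, 317.6], [0.0, 409.5, 244.4], [0.0, 0.0, 1.0]]
```

View pics/w1.png

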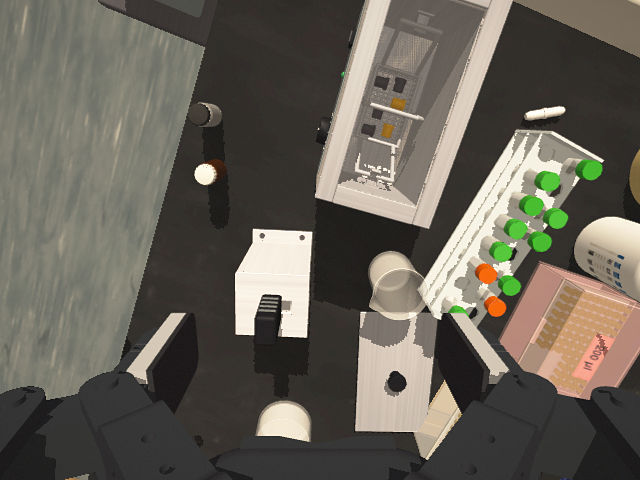

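```bash
python3 - <<'E'
import cv2,numpy as np
im=cv2.imread('pics/w1.png')
a=cv2.resize(im[0:238,308:478],None,fx=2.5,fy=2.5,interpolation=cv2.INTER_CUBIC)
b=cv2.resize(im[222:354,222:324],None,fx=3.6,fy=3.6,interpolation=cv2.INTER_CUBIC)
c=np.zeros((600,800,3),np.uint8); c[:a.shape[0],:a.shape[1]]=a; c[:b.shape[0],430:430+b.shape[1]]=b
cv2.imwrite('pics/c2.png',c); print(a.shape,b.shape)
E
```

```text
(595, 425, 3) (475, 367, 3)
```

View pics/c2.png

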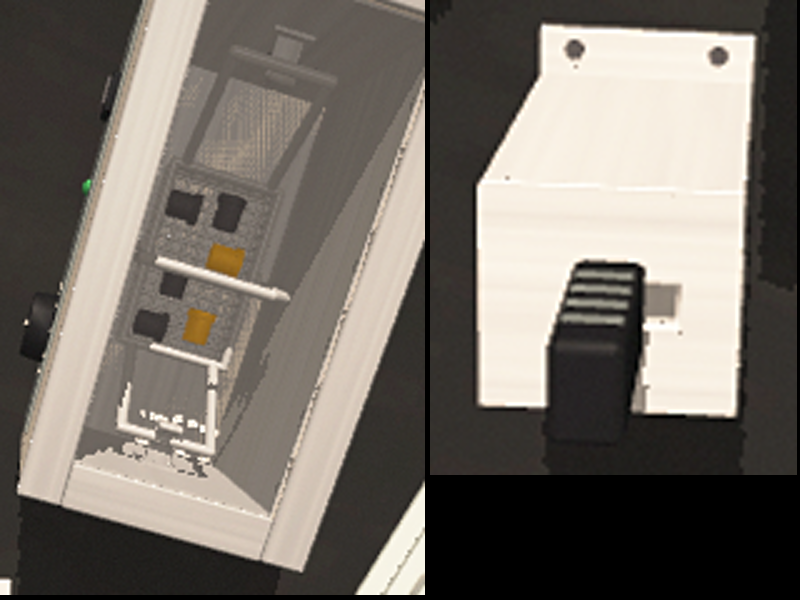

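```bash
python3 - <<'E'
from h import *
z=np.load('w1.npz'); KM=(z['K'],z['M'])
A=lambda x,y:(308+x/2.5,y/2.5); B=lambda x,y:(222+(x-430)/3.6,222+y/3.6)
pl=[onz(KM,B(*p),.1) for p in [(478,183),(746,193),(737,417),(478,405)]]
for p in pl: print('plate',p.round(4))
print('mid',np.mean(pl,0).round(4)); 
for e in(pl[1]-pl[0],pl[2]-pl[3],pl[0]-pl[3],pl[1]-pl[2]): print(np.linalg.norm(e).round(4),np.degrees(np.arctan2(e[1],e[0])).round(2))
sr=onz(KM,B(682,307),.1); print('slot right end',sr)
for p in [(549,345),(635,340),(617,440),(550,438)]: print('htop',onz(KM,B(*p),.148).round(4))
c=[onz(KM,A(*p),.0845) for p in [(157,260),(288,296)]]
print('crown',np.array(c).round(4),np.mean(c,0).round(4),np.linalg.norm(c[1]-c[0]),'ang x',np.degrees(np.arctan2(*(c[1]-c[0])[1::-1])))
b1=np.array([onz(KM,A(*p),.085) for p in [(232,50),(335,80)]]);b2=np.array([onz(KM,A(*p),.085) for p in [(122,430),(215,453)]])
print('bar+',b1.round(4),b1.mean(0),'bar-',b2.round(4),b2.mean(0)); m=(b1.mean(0)+b2.mean(0))/2;dv=b1.mean(0)-b2.mean(0); print('mid',m,np.linalg.norm(dv),np.degrees(np.arctan2(dv[1],dv[0]))-90)
# mouth edges -y end
for p in [(66,500),(262,558),(75,462),(270,517),(20,495),(303,570),(205,0),(425,78)]: print('deck',p,onz(KM,A(*p),.132).round(4))
E
```

```text
plate [ 0.4876 -0.4044  0.1   ]
plate [ 0.55   -0.3835  0.1   ]
plate [ 0.5693 -0.4422  0.1   ]
plate [ 0.5058 -0.4626  0.1   ]
mid [ 0.5282 -0.4232  0.1   ]
0.0659 18.48
0.0667 17.83
0.061 107.37
0.0618 108.2
slot right end [ 0.54561242 -0.4179955   0.1       ]
htop [ 0.5168 -0.4143  0.148 ]
htop [ 0.5339 -0.4065  0.148 ]
htop [ 0.5382 -0.4311  0.148 ]
htop [ 0.5241 -0.4359  0.148 ]
crown [[ 0.5463 -0.2306  0.0845]
 [ 0.5912 -0.2257  0.0845]] [ 0.5687 -0.2281  0.0845] 0.04518537671085343 ang x 6.201971739355849
bar+ [[ 0.5441 -0.1655  0.085 ]
 [ 0.5776 -0.1619  0.085 ]] [ 0.56083606 -0.16370181  0.085     ] bar- [[ 0.5564 -0.2858  0.085 ]
 [ 0.5894 -0.2817  0.085 ]] [ 0.57290209 -0.28373577  0.085     ]
mid [ 0.56686908 -0.22371879  0.085     ] 0.12063888676732615 5.7401927040528875
deck (66, 500) [ 0.5426 -0.3077  0.132 ]
deck (262, 558) [ 0.6057 -0.3031  0.132 ]
deck (75, 462) [ 0.5409 -0.296   0.132 ]
deck (270, 517) [ 0.6026 -0.2906  0.132 ]
deck (20, 495) [ 0.529  -0.3112  0.132 ]
deck (303, 570) [ 0.6191 -0.3021  0.132 ]
deck (205, 0) [ 0.5282 -0.1695  0.132 ]
deck (425, 78) [ 0.5914 -0.1657  0.132 ]
```

```bash
python3 - <<'E'
from h import *
go([.529,-.4227,.36],18.2); go([.529,-.4227,.282],18.2)
E
```

```text
shift [ 0.1107 -0.0907 -0.0433] len 0.149 yaw 20.86 turn 2.660471054798819
shift [ 0.1887 -0.0906 -0.043 ] len 0.214 yaw 20.86 turn 2.660471054798819
```

servo_tool([
  [0.03,-0.03,-0.015,1,0],
  [0.06,-0.06,-0.03,2,0],
  [0.09,-0.085,-0.04,2.7,0],
  [0.11,-0.0907,-0.0433,2.7,0],
  [0.11,-0.0907,-0.0433,2.7,0],
])

```text
clock: 2.95
tcp_pos: [0.5282, -0.4217, 0.3572]
orientation: [-0.247, 1.564, 0.25]
contact_force: [0.2, 0.2, -0.6]
grip_width: 0.0424
```

```bash
python3 - <<'E'
from h import *
st();go([.529,-.4227,.282],18.2)
KM=cam('wrist'); im=grab_frame('wrist'); save(im,'w2.png')
for p in [(.529,-.4227,.148)]: print(proj(KM,p))
E
```

```text
2.95 p [ 0.5282 -0.4217  0.3572] rv [-0.247  1.564  0.25 ] F [ 0.25  0.19 -0.61] w 0.0424
j [ 0.098  0.623  0.728  1.631 -0.453  1.071  1.273]
[[-0.008 -0.311  0.95 ]
 [ 0.001  0.95   0.311]
 [-1.     0.003 -0.007]]
shift [ 0.0751 -0.0014  0.001 ] len 0.075 yaw 18.12 turn -0.07545936750783255
[320.97047334 286.83215662]
```

View pics/w2.png

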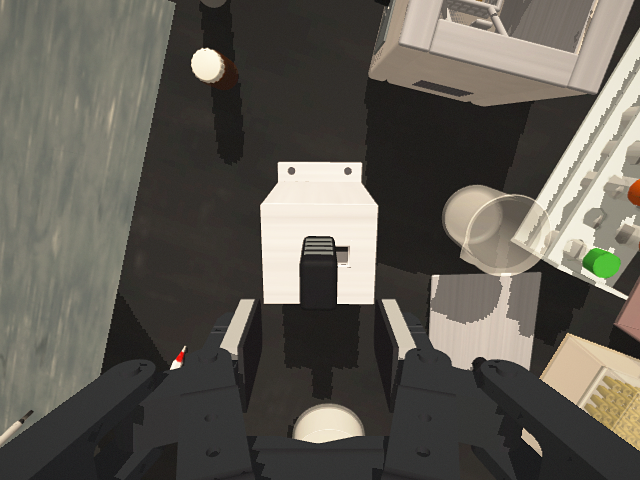

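servo_tool([
  [0.025,-0.001,0.001,0,0],
  [0.045,-0.001,0.001,0,0],
  [0.062,-0.001,0.001,0,0],
  [0.074,-0.001,0.001,0,0],
  [0.074,-0.001,0.001,0,0],
  [0.074,-0.001,0.001,0,0],
])

```text
clock: 3.6
tcp_pos: [0.5303, -0.422, 0.2861]
orientation: [-0.25, 1.561, 0.25]
contact_force: [0.7, -0.4, 0.2]
grip_width: 0.0425
```

servo_tool([
  [0,0,0,0,0.4],
  [0,0,0,0,1],
  [0,0,0,0,1],
  [0,0,0,0,1],
  [0,0,0,0,1],
  [0,0,0,0,1],
], force=70)

```text
clock: 4.2
tcp_pos: [0.5305, -0.4225, 0.2873]
orientation: [-0.25, 1.559, 0.248]
contact_force: [-0.9, -0.2, 6.3]
grip_width: 0.0174
```

```bash
python3 - <<'E'
from h import *
st()
E
```

```text
4.2 p [ 0.5305 -0.4225  0.2873] rv [-0.25   1.559  0.248] F [-0.92 -0.19  6.27] w 0.0174
j [ 0.131  0.698  0.676  1.677 -0.512  0.953  1.315]
[[-0.003 -0.312  0.95 ]
 [-0.002  0.95   0.312]
 [-1.    -0.001 -0.003]]
```

servo_tool([
  [-0.01,0,0,0,1],
  [-0.03,0,0,0,1],
  [-0.055,0,0,0,1],
  [-0.08,0,0,0,1],
  [-0.105,0,0,0,1],
  [-0.13,0,0,0,1],
  [-0.15,0,0,0,1],
  [-0.16,0,0,0,1],
])

```text
clock: 5.0
tcp_pos: [0.5308, -0.4226, 0.4497]
orientation: [-0.251, 1.557, 0.247]
contact_force: [0.3, -0.5, -1.2]
grip_width: 0.017
```

```bash
python3 - <<'E'
from h import *
st(); go([.5702,-.2501,.445],95.7)
E
```

```text
5.0 p [ 0.5308 -0.4226  0.4497] rv [-0.251  1.557  0.247] F [ 0.34 -0.49 -1.16] w 0.017
j [ 0.068  0.545  0.78   1.532 -0.395  1.227  1.226]
[[-0.    -0.312  0.95 ]
 [-0.003  0.95   0.312]
 [-1.    -0.003 -0.001]]
shift [0.0042 0.1516 0.0913] len 0.177 yaw 18.19 turn -77.51474351726519
```

servo_tool([
  [0,0.018,0.011,-8,1],
  [0,0.037,0.022,-16,1],
  [0,0.056,0.034,-24,1],
  [0,0.075,0.045,-32,1],
  [0,0.094,0.057,-40,1],
  [0,0.113,0.068,-48,1],
  [0,0.132,0.08,-56,1],
  [0,0.1516,0.0913,-64,1],
])

```text
clock: 5.8
tcp_pos: [0.5701, -0.2491, 0.4487]
orientation: [-1.114, 1.271, 1.112]
contact_force: [0.1, -0.5, -1.2]
grip_width: 0.0168
```

servo_tool([
  [0,0,0,-7,1],
  [0,0,0,-13.5,1],
  [0,0,0,-13.5,1],
  [0,0,0,-13.5,1],
])

```text
clock: 6.2
tcp_pos: [0.5698, -0.2493, 0.4484]
orientation: [-1.284, 1.163, 1.284]
contact_force: [0.6, -0.6, -1.6]
grip_width: 0.0171
```

```bash
python3 - <<'E'
from h import *
st(); go([.5702,-.2501,.335],95.7)
KM=cam('wrist'); im=grab_frame('wrist'); save(im,'w3.png'); np.savez('w3.npz',K=KM[0],M=KM[1])
print(proj(KM,(.568,-.2282,.086)),proj(KM,(.5702,-.2501,.18)))
E
```

```text
6.2 p [ 0.5698 -0.2493  0.4484] rv [-1.284  1.163  1.284] F [ 0.58 -0.58 -1.6 ] w 0.0171
j [-0.035  0.374  0.462  1.663 -0.176  1.147  2.144]
[[-0.002 -0.995 -0.101]
 [-0.003 -0.101  0.995]
 [-1.     0.002 -0.002]]
shift [ 0.1134 -0.0006 -0.0006] len 0.113 yaw 95.8 turn 0.10094053561807925
[344.98122435 215.40465971] [318.12118243 248.19118402]
```

View pics/w3.png

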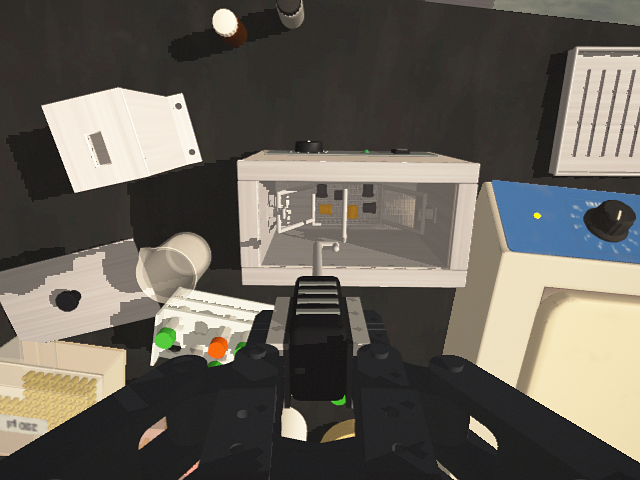

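servo_tool([
  [0.015,-0.0006,-0.0006,0,1],
  [0.035,-0.0006,-0.0006,0,1],
  [0.055,-0.0006,-0.0006,0,1],
  [0.075,-0.0006,-0.0006,0,1],
  [0.09,-0.0006,-0.0006,0,1],
  [0.102,-0.0006,-0.0006,0,1],
  [0.111,-0.0006,-0.0006,0,1],
  [0.111,-0.0006,-0.0006,0,1],
])

```text
clock: 7.05
tcp_pos: [0.57, -0.25, 0.3362]
orientation: [-1.283, 1.164, 1.285]
contact_force: [-0.5, 0.7, -0.8]
grip_width: 0.0174
```

servo_tool([
  [0,0,0.003,0,1],
  [0,0,0.006,0,1],
  [0,0,0.009,0,1],
  [0,0,0.009,0,1],
])

```text
clock: 7.45
tcp_pos: [0.5693, -0.2403, 0.3367]
orientation: [-1.284, 1.163, 1.286]
contact_force: [0.4, 0.1, -0.4]
grip_width: 0.0173
```

```bash
python3 - <<'E'
from h import *
st(); o=get_obs(); print(np.round(o['moment'],3)); go([.5685,-.2337,.335],95.7)
E
```

```text
7.45 p [ 0.5693 -0.2403  0.3367] rv [-1.284  1.163  1.286] F [ 0.39  0.1  -0.43] w 0.0173
j [-0.015  0.48   0.422  1.784 -0.235  0.93   2.179]
[[-0.003 -0.995 -0.102]
 [-0.002 -0.102  0.995]
 [-1.     0.003 -0.002]]
[ 0.005  0.014 -0.008]
shift [0.0016 0.0002 0.0067] len 0.007 yaw 95.85 turn 0.15355873408351783
```

servo_tool([
  [0,0,0.0015,0,1],
  [0,0,0.003,0,1],
  [0,0,0.0045,0,1],
  [0,0,0.0055,0,1],
  [0,0,0.0055,0,1],
])

```text
clock: 7.95
tcp_pos: [0.5688, -0.2347, 0.3366]
orientation: [-1.284, 1.163, 1.286]
contact_force: [0.7, -0.4, -1.4]
grip_width: 0.0174
```

servo_tool([
  [0,0,0.001,0,1],
  [0,0,0.001,0,1],
])

```text
clock: 8.15
tcp_pos: [0.5687, -0.2336, 0.3366]
orientation: [-1.284, 1.163, 1.286]
contact_force: [0.9, -0.0, -0.9]
grip_width: 0.0177
```

servo_tool([
  [0,0,0.001,0,1],
  [0,0,0.001,0,1],
])

```text
clock: 8.35
tcp_pos: [0.5686, -0.2324, 0.3365]
orientation: [-1.284, 1.162, 1.286]
contact_force: [-0.6, -0.0, -2.5]
grip_width: 0.017
```

servo_tool([
  [0,0,0.001,0,1],
  [0,0,0.001,0,1],
])

```text
clock: 8.55
tcp_pos: [0.5685, -0.2316, 0.3366]
orientation: [-1.284, 1.163, 1.286]
contact_force: [-0.2, -1.4, -1.4]
grip_width: 0.0171
```

```bash
python3 - <<'E'
from h import *
st(); o=get_obs(); print(np.round(o['moment'],3))
im=grab_frame('wrist'); cv2.imwrite('pics/w4.png',cv2.resize(cv2.cvtColor(im[150:330,220:460],cv2.COLOR_RGB2BGR),None,fx=3.3,fy=3.3,interpolation=cv2.INTER_CUBIC))
E
```

```text
8.55 p [ 0.5685 -0.2316  0.3366] rv [-1.284  1.163  1.286] F [-0.18 -1.43 -1.41] w 0.0171
j [-0.03   0.474  0.422  1.794 -0.232  0.925  2.165]
[[-0.003 -0.995 -0.102]
 [-0.002 -0.102  0.995]
 [-1.     0.003 -0.002]]
[-0.27   0.033  0.017]
```

View pics/w4.png

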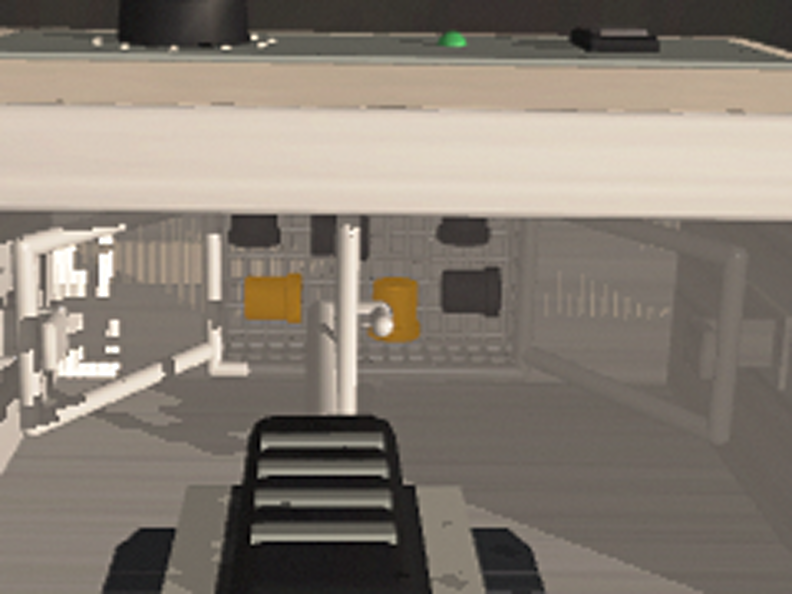

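servo_tool([
  [-0.001,0,-0.0008,0,1],
  [-0.004,0,-0.0008,0,1],
  [-0.007,0,-0.0008,0,1],
  [-0.01,0,-0.0008,0,1],
  [-0.01,0,-0.0008,0,1],
])

```text
clock: 9.1
tcp_pos: [0.5688, -0.2325, 0.3473]
orientation: [-1.285, 1.162, 1.285]
contact_force: [0.1, 0.1, -1.5]
grip_width: 0.0167
```

servo_tool([
  [-0.001,0,0,0,1],
  [-0.002,0,0,0,1],
  [-0.003,0,0,0,1],
  [-0.004,0,0,0,1],
])

```text
clock: 9.5
tcp_pos: [0.5688, -0.2324, 0.3513]
orientation: [-1.285, 1.162, 1.285]
contact_force: [-0.3, 0.1, -1.8]
grip_width: 0.0174
```

servo_tool([
  [-0.001,0,0,0,1],
  [-0.002,0,0,0,1],
  [-0.003,0,0,0,1],
  [-0.003,0,0,0,1],
])

```text
clock: 9.9
tcp_pos: [0.5683, -0.2323, 0.3535]
orientation: [-1.284, 1.163, 1.287]
contact_force: [1.1, -0.5, -8.0]
grip_width: 0.0172
```

servo_tool([
  [-0.0015,0,0,0,1],
  [-0.003,0,0,0,1],
  [-0.0045,0,0,0,1],
  [-0.006,0,0,0,1],
  [-0.006,0,0,0,1],
])

```text
clock: 10.4
tcp_pos: [0.5684, -0.2323, 0.3597]
orientation: [-1.284, 1.163, 1.286]
contact_force: [0.2, 0.2, -7.8]
grip_width: 0.0172
```

servo_tool([
  [-0.002,0,0,0,1],
  [-0.004,0,0,0,1],
  [-0.006,0,0,0,1],
  [-0.008,0,0,0,1],
  [-0.01,0,0,0,1],
  [-0.012,0,0,0,1],
  [-0.012,0,0,0,1],
])

```text
clock: 11.1
tcp_pos: [0.5686, -0.2323, 0.3721]
orientation: [-1.284, 1.163, 1.286]
contact_force: [0.2, -0.1, -9.0]
grip_width: 0.017
```

```bash
python3 - <<'E'
from h import *
st(); o=get_obs(); print(np.round(o['moment'],3))
im=grab_frame('wrist'); cv2.imwrite('pics/w5.png',cv2.resize(cv2.cvtColor(im[150:330,220:460],cv2.COLOR_RGB2BGR),None,fx=3.3,fy=3.3,interpolation=cv2.INTER_CUBIC))
E
```

```text
11.1 p [ 0.5686 -0.2323  0.3721] rv [-1.284  1.163  1.286] F [ 0.18 -0.07 -8.96] w 0.017
j [-0.042  0.434  0.437  1.763 -0.21   0.993  2.149]
[[-0.003 -0.995 -0.102]
 [-0.002 -0.102  0.995]
 [-1.     0.003 -0.002]]
[-0.038 -0.035  0.007]
```

View pics/w5.png

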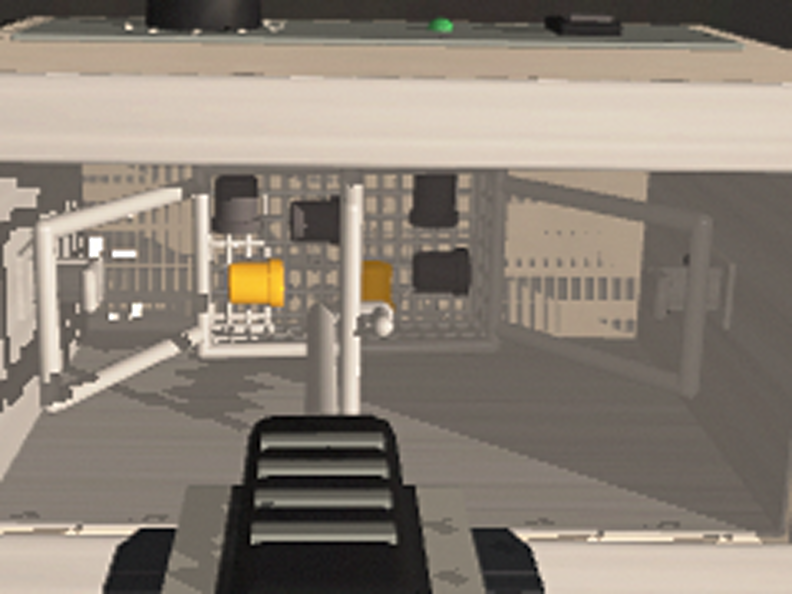

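servo_tool([
  [-0.004,0,0,0,1],
  [-0.01,0,0,0,1],
  [-0.017,0,0,0,1],
  [-0.024,0,0,0,1],
  [-0.031,0,0,0,1],
  [-0.038,0,0,0,1],
  [-0.045,0,0,0,1],
  [-0.052,0,0,0,1],
])

```text
clock: 11.95
tcp_pos: [0.5687, -0.2322, 0.4246]
orientation: [-1.284, 1.163, 1.286]
contact_force: [0.1, 0.1, -7.5]
grip_width: 0.0172
```

servo_tool([
  [-0.009,0,0,0,1],
  [-0.018,0,0,0,1],
  [-0.027,0,0,0,1],
  [-0.036,0,0,0,1],
  [-0.045,0,0,0,1],
  [-0.055,0,0,0,1],
  [-0.062,0,0,0,1],
  [-0.067,0,0,0,1],
])

```text
clock: 12.75
tcp_pos: [0.5689, -0.2321, 0.4924]
orientation: [-1.285, 1.162, 1.285]
contact_force: [0.3, -0.4, -7.7]
grip_width: 0.0168
```

servo_tool([
  [0,0,0,0,1],
  [0,0,0,0,1],
  [0,0,0,0,1],
  [0,0,0,0,1],
])

```text
clock: 13.15
tcp_pos: [0.5688, -0.232, 0.4919]
orientation: [-1.284, 1.163, 1.286]
contact_force: [-1.0, -0.9, -8.8]
grip_width: 0.0173
```

```bash
python3 - <<'E'
from h import *
st()
K=cam('top'); im=cv2.imread('pics/top0.png')
# tray outer bright region on floor/rim
g=cv2.cvtColor(im,cv2.COLOR_BGR2GRAY); m=(g>75).astype(np.uint8); m[:,:165]=0; m[:,275:]=0; m[:243]=0; m[308:]=0
m=cv2.morphologyEx(m,cv2.MORPH_CLOSE,np.ones((9,9))); n,l,s,c=cv2.connectedComponentsWithStats(m); i=1+np.argmax(s[1:,4])
r=cv2.minAreaRect(np.argwhere(l==i)[:,::-1].astype(np.float32)); print(r)
q=[onz(K,p,.0145) for p in cv2.boxPoints(r)]; print(np.round(q,4),np.mean(q,0))
for a,b in((0,1),(1,2)): e=q[b]-q[a]; print(np.linalg.norm(e),np.degrees(np.arctan2(e[1],e[0])))
E
```

```text
13.15 p [ 0.5688 -0.232   0.4919] rv [-1.284  1.163  1.286] F [-0.97 -0.9  -8.79] w 0.0173
j [-0.074  0.328  0.472  1.624 -0.153  1.23   2.101]
[[-0.003 -0.995 -0.102]
 [-0.002 -0.102  0.995]
 [-1.     0.003 -0.002]]
((217.06707763671875, 272.6036376953125), (59.52259826660156, 89.44954681396484), 83.6598129272461)
[[ 0.516   0.1673  0.0145]
 [ 0.535  -0.0248  0.0145]
 [ 0.4066 -0.039   0.0145]
 [ 0.3886  0.1497  0.0145]] [0.46156635 0.06330138 0.0145    ]
0.19307928038997016 -84.33388295481751
0.12919705254174502 -173.68844280355327
```

servo_tool([
  [0,0.006,0.003,0,1],
  [0,0.016,0.008,0,1],
  [0,0.028,0.016,0,1],
  [0,0.042,0.028,0,1],
  [0,0.055,0.044,0,1],
  [0,0.066,0.064,0,1],
  [0,0.073,0.088,0,1],
  [0,0.0764,0.114,0,1],
])

```text
clock: 13.95
tcp_pos: [0.4791, -0.1264, 0.4921]
orientation: [-1.283, 1.164, 1.285]
contact_force: [0.2, 0.3, -8.5]
grip_width: 0.0174
```

servo_tool([
  [0,0,0.026,0,1],
  [0,0,0.052,0,1],
  [0,0,0.078,0,1],
  [0,0,0.104,0,1],
  [0,0,0.128,0,1],
  [0,0,0.15,0,1],
  [0,0,0.167,0,1],
  [0,0,0.178,0,1],
])

```text
clock: 14.75
tcp_pos: [0.4601, 0.0517, 0.492]
orientation: [-1.283, 1.163, 1.286]
contact_force: [-0.8, 0.8, -9.1]
grip_width: 0.0175
```

servo_tool([
  [0,0,0,0,1],
  [0,0,0,0,1],
  [0,0,0,0,1],
  [0,0,0,0,1],
  [0,0,0,0,1],
  [0,0,0,0,1],
  [0,0,0,0,1],
])

```text
clock: 15.45
tcp_pos: [0.4602, 0.0517, 0.4919]
orientation: [-1.283, 1.162, 1.286]
contact_force: [0.3, -0.4, -7.0]
grip_width: 0.0172
```

```bash
python3 - <<'E'
from h import *
st(); go([.4626,.0528,.30],95.8)
im=grab_frame('wrist'); save(im,'w6.png'); KM=cam('wrist')
s=grab_frame('scene'); a=cv2.resize(s[150:290,160:340],(480,373)); save(a,'s6.png')
E
python3 -c "
import cv2,numpy as np
a=cv2.imread('pics/w6.png');b=cv2.imread('pics/s6.png')
a=cv2.resize(a[100:420,150:470],(400,400));c=np.zeros((400,800,3),np.uint8);c[:,:400]=a;b=cv2.resize(b,(400,311));c[:311,400:]=b;cv2.imwrite('pics/m6.png',c)"
```

```text
15.45 p [0.4602 0.0517 0.4919] rv [-1.283  1.162  1.286] F [ 0.29 -0.36 -7.01] w 0.0172
j [-0.471  0.033  0.232  1.937 -0.008  1.176  1.437]
[[-0.003 -0.995 -0.102]
 [-0.001 -0.102  0.995]
 [-1.     0.003 -0.001]]
shift [ 0.1919 -0.0032  0.001 ] len 0.192 yaw 95.84 turn 0.03871820307661267
```

View pics/m6.png

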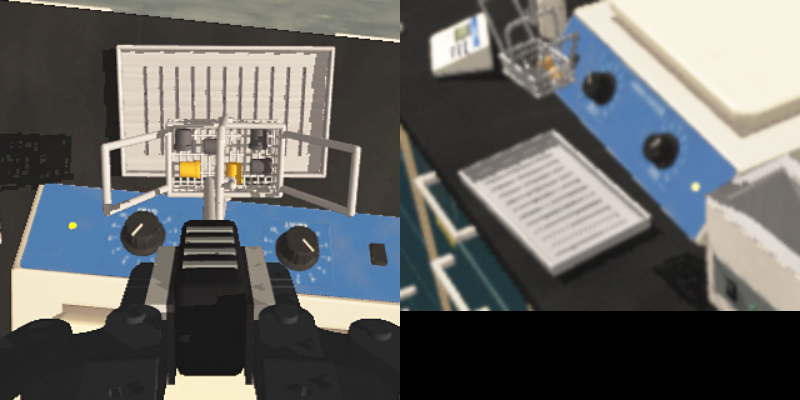

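servo_tool([
  [0.008,-0.003,0.001,0,1],
  [0.025,-0.003,0.001,0,1],
  [0.047,-0.003,0.001,0,1],
  [0.07,-0.003,0.001,0,1],
  [0.092,-0.003,0.001,0,1],
  [0.113,-0.003,0.001,0,1],
  [0.128,-0.003,0.001,0,1],
  [0.137,-0.003,0.001,0,1],
])

```text
clock: 16.35
tcp_pos: [0.4624, 0.0529, 0.3533]
orientation: [-1.283, 1.164, 1.287]
contact_force: [-0.1, -1.1, -8.2]
grip_width: 0.0173
```

servo_tool([
  [0.003,0,0,0,1],
  [0.006,0,0,0,1],
  [0.009,0,0,0,1],
  [0.011,0,0,0,1],
  [0.013,0,0,0,1],
  [0.015,0,0,0,1],
  [0.015,0,0,0,1],
])

```text
clock: 17.05
tcp_pos: [0.4622, 0.0529, 0.3382]
orientation: [-1.283, 1.164, 1.288]
contact_force: [0.3, 0.7, -8.7]
grip_width: 0.0174
```

servo_tool([
  [0.001,0,0,0,1],
  [0.002,0,0,0,1],
  [0.003,0,0,0,1],
  [0.004,0,0,0,1],
  [0.004,0,0,0,1],
])

```text
clock: 17.55
tcp_pos: [0.4627, 0.0522, 0.3347]
orientation: [-1.283, 1.164, 1.285]
contact_force: [0.7, -3.5, 0.4]
grip_width: 0.0171
```

servo_tool([
  [0.002,0,-0.0005,0,1],
  [0.004,0,-0.001,0,1],
  [0.007,0,-0.001,0,1],
  [0.01,0,-0.001,0,1],
  [0.013,0,-0.001,0,1],
  [0.015,0,-0.001,0,1],
  [0.015,0,-0.001,0,1],
])

```text
clock: 18.25
tcp_pos: [0.4631, 0.0509, 0.3197]
orientation: [-1.284, 1.164, 1.284]
contact_force: [0.9, -2.7, -1.1]
grip_width: 0.0171
```

servo_tool([
  [0,0,-0.002,0,1],
  [0,0,-0.004,0,1],
  [0,0,-0.006,0,1],
  [0,0,-0.006,0,1],
])

```text
clock: 18.65
tcp_pos: [0.4637, 0.0451, 0.3199]
orientation: [-1.283, 1.163, 1.285]
contact_force: [-0.1, -0.1, -1.8]
grip_width: 0.0173
```

```bash
python3 - <<'E'
from h import *
st(); print(np.round(get_obs()['moment'],3))
E
```

```text
18.65 p [0.4637 0.0451 0.3199] rv [-1.283  1.163  1.285] F [-0.09 -0.11 -1.8 ] w 0.0173
j [-0.428  0.248  0.227  2.135 -0.078  0.769  1.52 ]
[[-0.003 -0.995 -0.101]
 [-0.002 -0.101  0.995]
 [-1.     0.003 -0.002]]
[ 0.017 -0.002  0.014]
```

servo_tool([
  [0,0,-0.003,0,1],
  [0,0,-0.006,0,1],
  [0,0,-0.01,0,1],
  [0,0,-0.014,0,1],
  [0,0,-0.014,0,1],
])

```text
clock: 19.15
tcp_pos: [0.4651, 0.0304, 0.3199]
orientation: [-1.282, 1.164, 1.284]
contact_force: [-0.0, 0.3, -1.6]
grip_width: 0.0171
```

```bash
python3 - <<'E'
from h import *
st(); print(np.round(get_obs()['moment'],3))
im=grab_frame('wrist'); cv2.imwrite('pics/w7.png',cv2.resize(cv2.cvtColor(im[90:330,180:480],cv2.COLOR_RGB2BGR),None,fx=2.5,fy=2.5,interpolation=cv2.INTER_CUBIC))
KM=cam('wrist'); np.savez('w7.npz',K=KM[0],M=KM[1])
E
```

```text
19.15 p [0.4651 0.0304 0.3199] rv [-1.282  1.164  1.284] F [-0.03  0.29 -1.61] w 0.0171
j [-0.403  0.249  0.235  2.135 -0.08   0.769  1.553]
[[-0.003 -0.995 -0.1  ]
 [-0.002 -0.1    0.995]
 [-1.     0.003 -0.002]]
[-0.017 -0.011 -0.017]
```

View pics/w7.png

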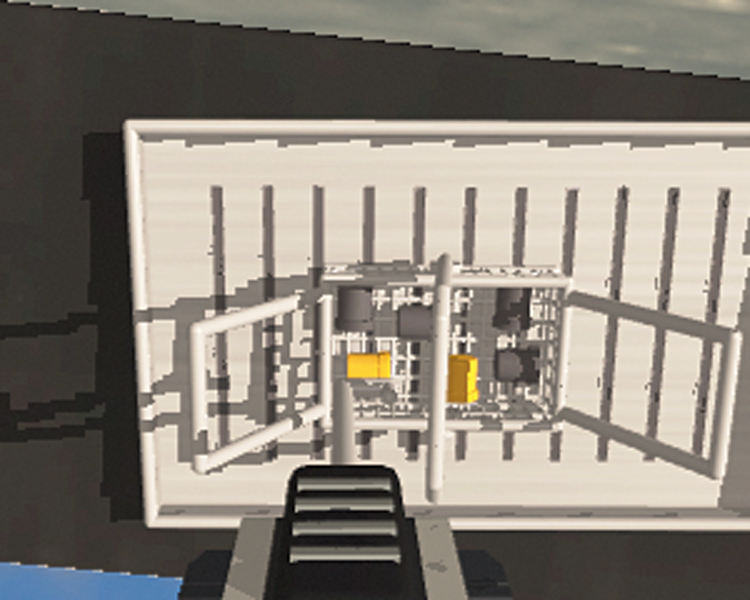

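servo_tool([
  [-0.01,0,0,0,1],
  [-0.03,0,0,0,1],
  [-0.05,0,0,0,1],
  [-0.07,0,0,0,1],
  [-0.09,0,0,0,1],
  [-0.11,0,0,0,1],
  [-0.125,0,0,0,1],
  [-0.135,0,0,0,1],
])

```text
clock: 20.0
tcp_pos: [0.4655, 0.0311, 0.4567]
orientation: [-1.283, 1.162, 1.283]
contact_force: [0.2, -0.4, -1.6]
grip_width: 0.0169
```

```bash
python3 - <<'E'
from h import *
st(); go([.50,-.18,.455],18.2); go([.5305,-.4225,.455],18.2)
E
```

```text
20.0 p [0.4655 0.0311 0.4567] rv [-1.283  1.162  1.283] F [ 0.19 -0.43 -1.57] w 0.0169
j [-0.435  0.07   0.249  1.982 -0.018  1.093  1.492]
[[-0.001 -0.995 -0.1  ]
 [-0.001 -0.1    0.995]
 [-1.     0.001 -0.001]]
shift [ 0.002  -0.0132 -0.2135] len 0.214 yaw 95.74 turn 77.53794941862674
shift [ 0.0022 -0.0193 -0.4578] len 0.458 yaw 95.74 turn 77.53794941862674
```

servo_tool([
  [0,-0.001,-0.015,6,1],
  [0,-0.003,-0.04,13,1],
  [0,-0.005,-0.07,20,1],
  [0,-0.007,-0.1,27,1],
  [0,-0.009,-0.13,34,1],
  [0,-0.011,-0.16,41,1],
  [0,-0.012,-0.19,48,1],
  [0,-0.013,-0.2135,55,1],
])

```text
clock: 20.8
tcp_pos: [0.4996, -0.1818, 0.4572]
orientation: [-0.553, 1.501, 0.551]
contact_force: [-0.3, -0.0, -1.5]
grip_width: 0.0169
```

```bash
python3 - <<'E'
from h import *
go([.5305,-.4225,.455],18.2)
E
```

```text
shift [ 0.0025 -0.2034 -0.1324] len 0.243 yaw 40.39 turn 22.186870531116924
```

servo_tool([
  [0,-0.025,-0.016,4,1],
  [0,-0.055,-0.036,8,1],
  [0,-0.085,-0.056,12,1],
  [0,-0.12,-0.078,16,1],
  [0,-0.155,-0.1,20,1],
  [0,-0.18,-0.118,22.2,1],
  [0,-0.196,-0.128,22.2,1],
  [0,-0.2034,-0.1324,22.2,1],
])

```text
clock: 21.6
tcp_pos: [0.53, -0.4243, 0.4571]
orientation: [-0.249, 1.559, 0.246]
contact_force: [-0.1, 0.5, -1.3]
grip_width: 0.0175
```

servo_tool([
  [0,0,0,0,1],
  [0,0,0,0,1],
])

```text
clock: 21.8
tcp_pos: [0.5302, -0.4234, 0.4569]
orientation: [-0.249, 1.559, 0.248]
contact_force: [-0.1, -0.0, -1.5]
grip_width: 0.0168
```

```bash
python3 - <<'E'
from h import *
st(); go([.5305,-.4225,.39],18.2); go([.5305,-.4225,.288],18.2)
E
```

```text
21.8 p [ 0.5302 -0.4234  0.4569] rv [-0.249  1.559  0.248] F [-0.13 -0.03 -1.47] w 0.0168
j [ 0.158  0.502  0.631  1.516 -0.304  1.225  1.15 ]
[[-0.003 -0.311  0.95 ]
 [-0.001  0.95   0.311]
 [-1.    -0.    -0.003]]
shift [0.0669 0.0008 0.0007] len 0.067 yaw 18.11 turn -0.09176035200525234
shift [0.1689 0.0008 0.001 ] len 0.169 yaw 18.11 turn -0.09176035200525234
```

servo_tool([
  [0.015,0.0008,0.0007,0,1],
  [0.035,0.0008,0.0007,0,1],
  [0.052,0.0008,0.0007,0,1],
  [0.065,0.0008,0.0007,0,1],
  [0.07,0.0008,0.0007,0,1],
  [0.07,0.0008,0.0007,0,1],
])

```text
clock: 22.4
tcp_pos: [0.5305, -0.4219, 0.3861]
orientation: [-0.248, 1.56, 0.249]
contact_force: [-0.0, -0.1, -1.6]
grip_width: 0.0168
```

```bash
python3 - <<'E'
from h import *
st(); go([.5305,-.4225,.288],18.2)
im=grab_frame('wrist'); cv2.imwrite('pics/w8.png',cv2.resize(cv2.cvtColor(im[160:340,200:440],cv2.COLOR_RGB2BGR),None,fx=3.3,fy=3.3,interpolation=cv2.INTER_CUBIC))
E
```

```text
22.4 p [ 0.5305 -0.4219  0.3861] rv [-0.248  1.56   0.249] F [-0.   -0.1  -1.64] w 0.0168
j [ 0.173  0.559  0.602  1.596 -0.341  1.098  1.179]
[[-0.004 -0.311  0.95 ]
 [-0.     0.95   0.311]
 [-1.     0.001 -0.004]]
shift [ 0.0981 -0.0007  0.0001] len 0.098 yaw 18.14 turn -0.05685672744100145
```

View pics/w8.png

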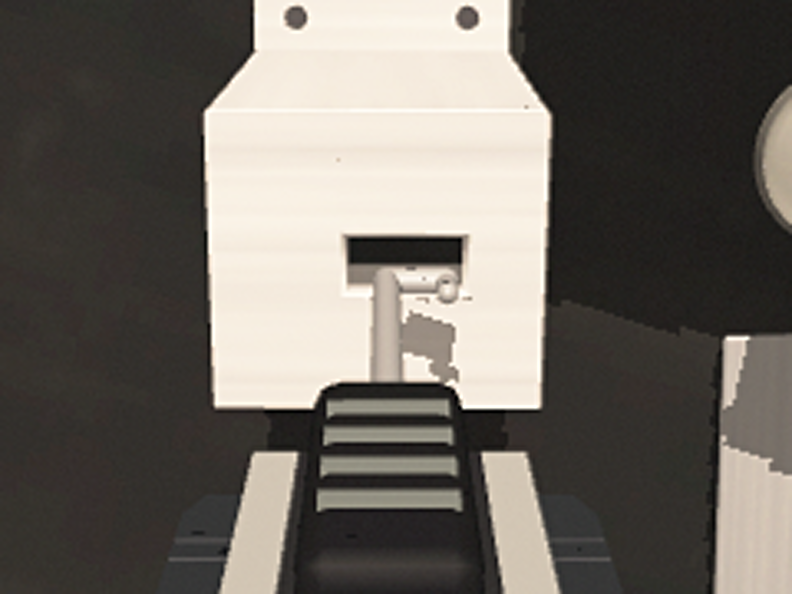

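servo_tool([
  [0,-0.0005,-0.0015,0,1],
  [0.006,-0.0005,-0.0015,0,1],
  [0.014,-0.0005,-0.0015,0,1],
  [0.024,-0.0005,-0.0015,0,1],
  [0.034,-0.0005,-0.0015,0,1],
  [0.034,-0.0005,-0.0015,0,1],
])

```text
clock: 23.05
tcp_pos: [0.5289, -0.4226, 0.3506]
orientation: [-0.247, 1.562, 0.25]
contact_force: [0.1, -0.1, -1.7]
grip_width: 0.0171
```

servo_tool([
  [0.01,0,0,0,1],
  [0.022,0,0,0,1],
  [0.035,0,0,0,1],
  [0.046,0,0,0,1],
  [0.053,0,0,0,1],
  [0.057,0,0,0,1],
  [0.057,0,0,0,1],
])

```text
clock: 23.75
tcp_pos: [0.5285, -0.4225, 0.293]
orientation: [-0.247, 1.563, 0.25]
contact_force: [0.0, 0.2, -1.1]
grip_width: 0.0172
```

```bash
python3 - <<'E'
from h import *
st(); go([.5305,-.4225,.2873],18.2)
E
```

```text
23.75 p [ 0.5285 -0.4225  0.293 ] rv [-0.247  1.563  0.25 ] F [ 0.01  0.17 -1.13] w 0.0172
j [ 0.209  0.653  0.551  1.67  -0.401  0.94   1.227]
[[-0.006 -0.311  0.95 ]
 [ 0.001  0.95   0.311]
 [-1.     0.003 -0.006]]
shift [ 0.0057 -0.0006  0.0019] len 0.006 yaw 18.13 turn -0.06907614277686491
```

In the slot with no load. I'll go down until the plate is felt.

servo_tool([
  [0.002,0,0,0,1],
  [0.004,0,0,0,1],
  [0.004,0,0,0,1],
])

```text
clock: 24.05
tcp_pos: [0.5285, -0.4225, 0.2891]
orientation: [-0.247, 1.562, 0.25]
contact_force: [0.8, -0.7, -1.0]
grip_width: 0.0172
```

servo_tool([
  [0.001,0,0,0,1],
  [0.0015,0,0,0,1],
  [0.0015,0,0,0,1],
])

```text
clock: 24.35
tcp_pos: [0.5285, -0.4224, 0.2876]
orientation: [-0.247, 1.562, 0.251]
contact_force: [0.9, 0.8, -1.6]
grip_width: 0.0172
```

servo_tool([
  [0.001,0,0,0,1],
  [0.0015,0,0,0,1],
  [0.0015,0,0,0,1],
])

```text
clock: 24.65
tcp_pos: [0.5284, -0.4226, 0.2873]
orientation: [-0.246, 1.562, 0.251]
contact_force: [-3.2, 2.5, 7.9]
grip_width: 0.0173
```

```bash
python3 - <<'E'
from h import *
st()
E
```

```text
24.65 p [ 0.5284 -0.4226  0.2873] rv [-0.246  1.562  0.251] F [-3.17  2.48  7.88] w 0.0173
j [ 0.212  0.66   0.547  1.674 -0.406  0.93   1.23 ]
[[-0.005 -0.311  0.95 ]
 [ 0.002  0.95   0.311]
 [-1.     0.003 -0.005]]
```

servo_tool([
  [-0.001,0,0,0,0.5],
  [-0.001,0,0,0,0.3],
  [-0.001,0,0,0,0.1],
  [-0.001,0,0,0,0],
  [-0.001,0,0,0,0],
  [-0.001,0,0,0,0],
])

```text
clock: 25.25
tcp_pos: [0.5284, -0.4226, 0.2882]
orientation: [-0.246, 1.562, 0.251]
contact_force: [-0.2, -0.2, -0.1]
grip_width: 0.0429
```

servo_tool([
  [-0.01,0,0,0,0],
  [-0.03,0,0,0,0],
  [-0.055,0,0,0,0],
  [-0.085,0,0,0,0],
  [-0.11,0,0,0,0],
  [-0.13,0,0,0,0],
  [-0.145,0,0,0,0],
  [-0.15,0,0,0,0],
])

```text
clock: 26.05
tcp_pos: [0.5293, -0.4232, 0.4404]
orientation: [-0.248, 1.56, 0.249]
contact_force: [-0.2, -0.1, -0.4]
grip_width: 0.0421
```

```bash
python3 - <<'E'
from h import *
st(); w=cv2.cvtColor(grab_frame('wrist'),cv2.COLOR_RGB2BGR); s=cv2.cvtColor(grab_frame('scene'),cv2.COLOR_RGB2BGR)
c=np.zeros((600,800,3),np.uint8); c[:400,:400]=cv2.resize(w[150:350,210:410],(400,400)); 
c[:360,400:]=cv2.resize(s[180:360,180:380],(400,360)); c[400:600,:400]=cv2.resize(s[300:430,300:560],(400,200)); cv2.imwrite('pics/f.png',c)
E
```

```text
26.05 p [ 0.5293 -0.4232  0.4404] rv [-0.248  1.56   0.249] F [-0.16 -0.08 -0.43] w 0.0421
j [ 0.161  0.513  0.627  1.538 -0.313  1.196  1.158]
[[-0.003 -0.311  0.95 ]
 [ 0.     0.95   0.311]
 [-1.     0.001 -0.003]]
```

```bash
python3 - <<'E'
from h import *
im=grab_frame('wrist'); KM=cam('wrist'); g=im.max(2)
x0,y0=proj(KM,(.529,-.4227,.148)); x1,y1=proj(KM,(.529,-.4227,.1)); print('expect top',(x0,y0),'base',(x1,y1))
# plate box, dark blob inside
c=[proj(KM,(.5282,-.4232,.1)+np.array([a*.95-b*.312,a*.312+b*.95,0])) for a,b in((-.03,-.028),(.03,-.028),(.03,.028),(-.03,.028))]
m=np.zeros(g.shape,np.uint8); cv2.fillPoly(m,[np.int32(c)],1); b=(g<90).astype(np.uint8)*m
n,l,s,ce=cv2.connectedComponentsWithStats(b); print(s[1:][s[1:,4]>40])
i=1+np.argmax(s[1:,4]); print(cv2.minAreaRect(np.argwhere(l==i)[:,::-1].astype(np.float32)))
exp=[proj(KM,np.array([.529,-.4227,z])+np.array([a*.95-q*.312,a*.312+q*.95,0])) for z in(.1,.148) for a in(-.009,.009) for q in(-.013,.013)]
print(np.round(exp))
E
```

```text
expect top (np.float64(319.0901782196418), np.float64(238.81815565935705)) base (np.float64(319.2071987011085), np.float64(222.23549797523205))
[[ 304  205   35   49 1164]]
((321.0, 229.0), (48.0, 34.0), 90.0)
[[308. 239.]
 [307. 206.]
 [331. 239.]
 [331. 206.]
 [306. 258.]
 [305. 219.]
 [333. 258.]
 [333. 219.]]
```

```bash
python3 -c "
from h import *
print(hand_in())"
```

```text
the job is handed in; nothing more can be done
None
```

I hooked the basket by its bail, lifted it straight up out of the well and set it down flat near the middle of the drip tray. I then unhooked it and stood the rod back in its slot. The job was handed in at about 26 s on the robot's clock; no verdict is reported.

- **Forces:** Feeling for the bail gave about 1.4 N when the stem touched it. The basket's load while lifting was about 6–7 N. The largest side force, about 3.5 N, came as the basket settled on the tray. These are wrist readings taken at the end of each move.
- **Basket:** The last close picture, taken after unhooking, shows it flat near the middle of the tray with the hook clear of the bail.
- **Rod:** After release, a colour-mask check found the handle upright and within about 2 mm of where it should be. The gripper was open and well above it, with no contact force.
- **Not checked:** The final overview picture could not be viewed because the limit of 12 was reached, so I did not look at the basket, vials and beaker again at the very end. The planned paths kept clear of the vials and beaker.

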